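Dock a pipette-tip box in its loading lane and swing the retaining arm shut behind it

TASK

Load the closed green pipette-tip box: push it end-on along the lane between the two low aluminium guide rails until it stands fully home and square against the rubber bumpers at the far end, then swing the retaining arm on the near rail fully shut across the lane behind it. The rails carry aligned light sensors, so neither the box nor the gripper may touch either rail. Only push with the fingers: the box stays flat on the bench and is never lifted or tipped, and the things standing around stay where they are.

Things in the scene. Friction and masses are not known exactly. Their poses are not given: they have to be found in the camera images.
- full_tip_box: Closed pipette-tip box, green base, see-through green lid, about 0.16 kg, loose, short of the lane's mouth and off its line towards the robot. Solid body 70 mm in its own x, 124 mm in its y (long way), 71 mm high; snap tab and hinge stand out up to 4 mm more on the long sides. Origin: centre of underside. Starts within 0.3 rad of the lane's line. (The open one far left belongs to the room.)
- lane: Docking lane, fixed. Origin on the bench, mid-mouth; +x is the way the box travels, +y the near rail's side (towards the robot). 84 mm free between the rails (y = +-42 mm), which start at x = 0. Bumper faces at x = 209 mm (y = +-24 mm), end block behind to x = 232 mm, y = +-67 mm, 34 mm high. No floor: the box slides on the bench. Arm's pivot bracket at x = 77, y = 58 mm, 54 mm high.
- rail_near: Aluminium angle rail on the lane's +y side, nearer the robot; its frame is that of the lane. x = 0 to 214 mm; web y = 42 to 47 mm, 22 mm high; foot out to y = 67 mm, 3 mm high (screw heads to 6 mm); black sensor heads on the outer face at x = 35 and 170 mm, to y = 63 mm and 21 mm high. Must not be touched.
- rail_far: The same rail mirrored on the lane's -y side, farther from the robot. Must not be touched.
- lane_home (a point): Point on the bench where the box's origin stands when it is home: lane x = 147 mm, y = 0; axes as the lane's.
- gate (a joint): Angle of the retaining arm about the upright pivot, rad: 0 = shut, straight across the lane (arm points to the lane's -y), against a stop; 1.57 = pointing back along the lane's -x; it starts wide open at 1.7 to 2.1, and 2.3 is its limit. Seen from above it shuts anticlockwise. It stays where it is left (about 0.05 N m of friction, so about 1 N at 55 mm from the pivot).
- gate_pivot (a point): On the pivot axis of the retaining arm, 40 mm above the bench; lane x = 77, y = 58 mm.
- gate_tip (a point): Centre of the retaining arm's rubber end, 76 mm from the pivot axis, 40 mm above the bench. The arm is an upright flat bar 8 mm thick, 31 to 49 mm above the bench (rubber end 13 mm across); it passes above the rails. Shut, its inner side is at lane x = 81 mm (rubber end 83.5 mm), 1.5 to 4 mm behind a box that is home.
- dish: Culture dish, 93 mm across, 15 mm high, beyond the lane; bystander.
- dish_b: Culture dish, 93 mm across, 15 mm high, to the right; bystander.
- spare_bottle: White reagent bottle, 47 mm across, 100 mm high, left of the lane, on the robot's side; bystander.
- tweezers: Steel forceps, 130 mm long, lying to the right; bystander.

How it is judged (in metres and radians):
On the way, in this order (a step that is already met when the one before it is completed fails the run):
1. the box stands home against the bumpers, square in the lane, with the retaining arm still open (x of full_tip_box in the frame of lane_home above -0.0035 m and angle between the y axis of full_tip_box and the x axis of lane, either way round below 0.06 rad and value of joint gate above 1 rad), for 0.2 s.
2. the retaining arm is shut behind it (value of joint gate below 0.07 rad), for 0.2 s.
At the end, for the whole second after the job is handed in: The tip box stands flat and still between the rails, within 3.5 mm of the bumpers and within 0.06 rad of square, touching neither rail, and the retaining arm is shut behind it (within 0.07 rad of its stop) (x of full_tip_box in the frame of lane_home between -0.0035 and 0.003 m and y of full_tip_box in the frame of lane_home between -0.008 and 0.008 m and angle between the y axis of full_tip_box and the x axis of lane, either way round below 0.06 rad and angle between full_tip_box's own z axis and vertical below 0.03 rad and height (world z) of full_tip_box below 0.003 m and value of joint gate below 0.07 rad and linear speed of full_tip_box below 0.01 m/s and contact force between full_tip_box and rail_near below 0.2 N and contact force between full_tip_box and rail_far below 0.2 N).
It fails at once if the box touched a guide rail (contact force between full_tip_box and rail_near above 0.2 N or contact force between full_tip_box and rail_far above 0.2 N).
It fails at once if the robot touched a guide rail (contact force between any of the fingers, the arm and rail_near above 0.2 N or contact force between any of the fingers, the arm and rail_far above 0.2 N).
It fails at once if the box was lifted or tipped (height (world z) of full_tip_box above 0.008 m or angle between full_tip_box's own z axis and vertical above 0.12 rad).
It fails at once if a bystander was moved (distance of any of dish, dish_b, spare_bottle, tweezers from where it was at the start of the episode above 0.01 m).
It also fails if it takes over 72 s, if anything falls off the work surface, if the arm or the gripper's body presses on something with over 40 N, if the wrist force passes 120 N, or if a joint passes its speed limit or range.

ROBOT

A 6-joint arm with a two-finger parallel gripper is mounted at the origin on a cart in front of the work surface, level with it; the furniture and walls round the work are solid. World frame = base frame: x ahead of the robot, y to its left, z up, the work surface at z = 0. Lengths are in mm, angles in rad, forces in N, time in s.
With the tool pointing down it reaches from about 350 to 875 mm from the base axis. Payload 4.2 kg.
Tool frame: the origin (TCP) lies midway between the tips of the shut fingers; the grasp point (between the pads) lies 19 mm behind it; z points along the fingers, y is the direction in which the jaws open and shut (so a half turn about z gives the same grasp; the last joint's range is limited). The gripper opens to 87 mm and grips with 3 to 60 N. Pads are 19 mm wide; open, the fingers measure 117 mm over their backs; the gripper's body (75 mm by 190 mm) begins 51 mm behind the grasp point.
Start: joints at [1.536, 0.385, 0.008, 0, -1.194, -0.259], TCP at [180.962, 598.207, 222.55] pointing down, gripper open.
Joint ranges: [-3.14, 3.14], [-1.21, 2.06], [-1.07, 1.41], [-3.16, 2.05], [-2.99, -0.16], [-3.1, 3.1]. Speed limits (rad/s): [2.79, 2.79, 3.14, 3.14, 3.14, 3.14].

INTERFACE

Orientations are given as a rotation vector (axis times angle).
In Python, from plant import robot gives the robot as it stands. The module is installed in compiled form; this text tells all that it offers.
- The arm moves only by the tool move_arm, never from a script. Its argument "steps" is a list of rows, each a list of 3 entries, a list of its own where there are three numbers: the finger opening in mm, from 0 to 87, then the shift along the tool's x, y, z in mm, then the turn about the tool's z in rad. A call has 1 to 20 rows; each row shifts and turns the commanded pose from where the row before left it, along the tool's axes as they then stand; what a row does not reach is not made up. A row lasts 1/8 s, in which the tool goes at most 62.5 mm and 10.7 degrees, less where a joint would pass 70% of its speed; a pose out of reach is approached as far as the arm can. A call with a gripper value outside its range is refused whole. The fingers move at their own pace and stop on an object; "squeeze" is the grip in N (left out, the last holds). Time passes only in rows, so rows that do not move let the fingers close. It gives the time, the measured TCP pose, the force and the opening at its end, in the units of the state.
- robot.read_state(): the state, without advancing time (a new reading comes with each control period).
- robot.grab_frame(name): name is "side" or "top"; returns the picture (384x512x3 uint8, red, green, blue); there is no depth.
- robot.camera_params(name): a dict with "camera_matrix" (3x3 intrinsics, pixels), "dist_coeffs" ([k1, k2, p1, p2, k3] as OpenCV has them; the pictures are not rectified), "pose" (4x4, takes a point from camera to world coordinates). Camera axes: x right, y up, looking along -z (the intrinsics and any distortion apply to the point x, -y, -z); pixel columns grow to the right and rows downward; lengths in mm; the calibration is good to about 2 mm. A picture is of the moment at which its call begins. camera_params takes no time and is no camera call.
- robot.job_done(): hands the job in, once; it reports no verdict.
Trained networks look in the newest picture that a camera, given by its name, has taken for a name from the list of things; names that differ only in an ending like _2 or _b are one class to them, and where a whole thing is asked for, a point or a joint stands for the part that bears it (a point fixed in the world has none). Each returns a list of dicts, best first, with "conf" (0 to 1); they miss things now and then, are a little off and sometimes report something else, mostly with a low value. They report only what shows in the picture. A call takes as long as a camera call.
- robot.masks_of(query, camera): "pixels" (384x512 bool, what is visible of it) and "at" ([column, row] in pixels, amid what is visible of it).
The state is a dict: "clock": time; "qpos": joint angles; "joint_vel": joint speeds; "effort": joint torques, N m; "tcp_pos": TCP position; "tool_rot": TCP orientation; "contact_force": force on the tool from outside, world axes, zero at the start; "torque": the same for the moment, N m; "width": finger opening in mm.
Only numpy, scipy, OpenCV 4.12 (cv2) and the standard library are available. Lean on these libraries where they do the work, as an engineer would, in place of code of your own. Each camera call takes 0.05 s, during which the arm holds its last target. There are 200 camera calls.

## Working session

There is one attempt and no reset: what is moved stays moved. The work goes in short steps, Python scripts to look and compute and a tool call to move; the robot and the scene stay as the last step left them, time stands still between calls to the robot, and variables do not carry over. Pictures are saved under pics/ and viewed, about 8 in all and at most 12, crops included, and the job is handed in when it is done.

Besides the shell and the picture viewer there is one more tool, called after ">>>" by a JSON object that holds its "name" and its "arguments", one argument or row to a line. move_arm: Moves the arm, as the interface text tells. Its arguments: {"type":"object","properties":{"steps":{"type":"array"},"squeeze":{"type":"number"}},"required":["steps"]}

```bash
mkdir -p pics; python3 - <<'E'
from plant import robot
import cv2,numpy as np
s=robot.read_state();print({k:np.round(v,3) for k,v in s.items()})
for n in("top","side"):
    f=robot.grab_frame(n);cv2.imwrite(f"pics/{n}0.png",f[...,::-1])
    p=robot.camera_params(n);print(n,p)
    for q in("full_tip_box","gate","rail_near","rail_far","lane","gate_tip","gate_pivot","spare_bottle"):
        r=robot.masks_of(q,n)
        print(q,[(round(d["conf"],2),np.round(d["at"],1).tolist(),int(d["pixels"].sum())) for d in r[:3]])
E
```

```text
{'clock': np.float64(0.0), 'qpos': array([ 1.536e+00,  3.860e-01,  7.000e-03, -1.000e-03, -1.194e+00,
       -2.590e-01]), 'joint_vel': array([-0.001, -0.   ,  0.   ,  0.002, -0.001, -0.001]), 'effort': array([ 1.0000e-03, -3.9067e+01,  1.8740e+01,  4.2200e+00,  1.1000e-02,
       -0.0000e+00]), 'tcp_pos': array([180.813, 597.647, 221.435]), 'tool_rot': array([ 3.106, -0.46 , -0.   ]), 'contact_force': array([-0.267, -0.518,  0.04 ]), 'torque': array([-0.059,  0.03 ,  0.011]), 'width': np.float64(87.368)}
top {'camera_matrix': array([[367.33142547,   0.        , 249.06809215],
       [  0.        , 367.33142547, 188.0465463 ],
       [  0.        ,   0.        ,   1.        ]]), 'dist_coeffs': array([-0.1215037,  0.       ,  0.       ,  0.       ,  0.       ]), 'pose': array([[ 1.85346813e-02,  9.95981392e-01, -8.76215236e-02,
         4.46459429e+02],
       [-9.99791881e-01,  1.77155427e-02, -1.01170690e-02,
         9.19440259e+01],
       [-8.52414967e-03,  8.77908045e-02,  9.96102461e-01,
         1.39549814e+03],
       [ 0.00000000e+00,  0.00000000e+00,  0.00000000e+00,
      
[... 621 characters left out ...]
ay([-0.0906414,  0.       ,  0.       ,  0.       ,  0.       ]), 'pose': array([[ 8.91417588e-01,  1.71177657e-01, -4.19610406e-01,
         5.79872563e+00],
       [-4.53146849e-01,  3.25013754e-01, -8.30074692e-01,
        -9.46126166e+02],
       [-5.71108755e-03,  9.30088313e-01,  3.67291592e-01,
         5.08069743e+02],
       [ 0.00000000e+00,  0.00000000e+00,  0.00000000e+00,
         1.00000000e+00]])}
full_tip_box [(0.78, [217.4, 193.4], 598)]
gate [(0.46, [206.0, 178.9], 93)]
rail_near [(0.58, [197.3, 166.8], 224)]
rail_far [(0.69, [243.5, 182.8], 117)]
lane [(0.8, [232.9, 175.5], 488)]
gate_tip []
gate_pivot [(0.92, [231.8, 173.8], 450)]
spare_bottle [(0.5, [196.9, 166.9], 258)]
```

```bash
python3 - <<'E'
import cv2,numpy as np
t=cv2.imread("pics/top0.png")
c=t[140:265,105:265]
cv2.imwrite("pics/topc0.png",cv2.resize(c,None,fx=5,fy=4.8,interpolation=cv2.INTER_CUBIC) if 0 else cv2.resize(c,(768,600),interpolation=cv2.INTER_CUBIC))
s=cv2.imread("pics/side0.png")
c=s[120:245,140:300]
cv2.imwrite("pics/sidec0.png",cv2.resize(c,(768,600),interpolation=cv2.INTER_CUBIC))
E
```

```text
(no output)
```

View pics/topc0.png

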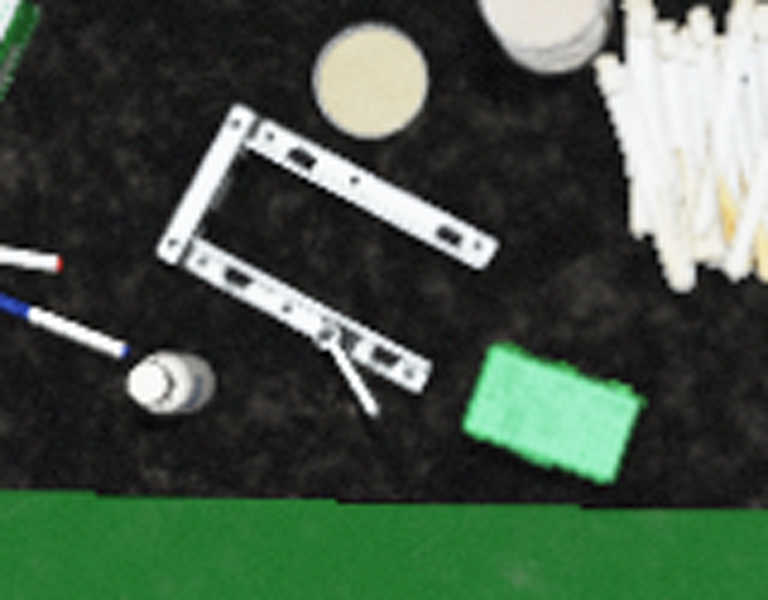

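View pics/sidec0.png

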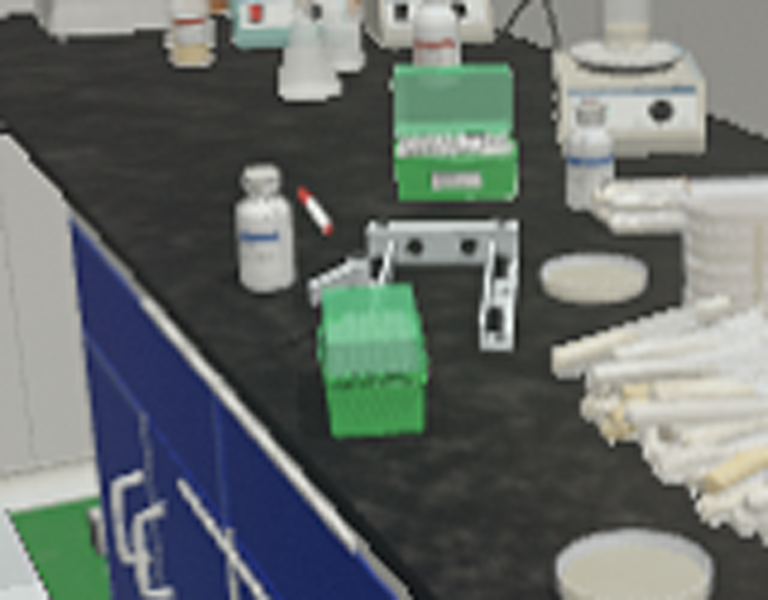

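View pics/top0.png

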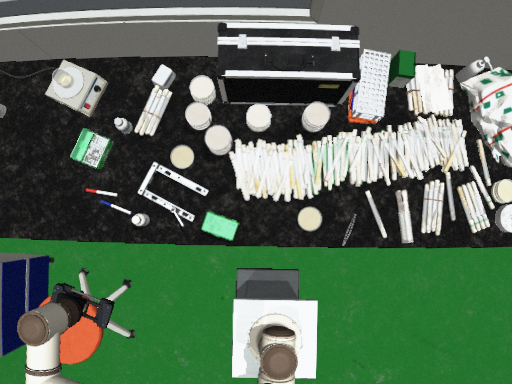

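```bash
cat > h.py <<'E'
import cv2,numpy as np
from plant import robot
from scipy.optimize import minimize
from scipy.spatial.transform import Rotation as R
CP={n:robot.camera_params(n) for n in("top","side")}
def proj(P,n):
    c=CP[n];T=np.linalg.inv(c["pose"]);q=np.atleast_2d(P)@T[:3,:3].T+T[:3,3]
    q=q*[1,-1,-1]
    return cv2.projectPoints(q.astype(float),np.zeros(3),np.zeros(3),c["camera_matrix"],c["dist_coeffs"])[0][:,0]
def ray(uv,n,z):
    c=CP[n];p=cv2.undistortPoints(np.array([[uv]],float),c["camera_matrix"],c["dist_coeffs"])[0,0]
    d=c["pose"][:3,:3]@[p[0],-p[1],-1];o=c["pose"][:3,3]
    return o+d*(z-o[2])/d[2]
def cub(x0,x1,y0,y1,z0,z1): return np.array([[x,y,z] for x in(x0,x1) for y in(y0,y1) for z in(z0,z1)],float)
def put(P,p):
    c,s=np.cos(p[2]),np.sin(p[2]);return np.c_[P[:,0]*c-P[:,1]*s+p[0],P[:,0]*s+P[:,1]*c+p[1],P[:,2]]
LANE=[cub(209,232,-67,67,0,34)]+[cub(0,214,*y,0,h) for s in(1,-1) for y,h in((sorted((42*s,47*s)),22),(sorted((47*s,67*s)),3))]
def lane_parts(p):
    a=p[3];A=put(cub(-6,80,-4,4,31,49),(77,58,-np.pi/2-a))
    return [put(P,p) for P in LANE+[cub(70,84,51,65,0,54),A]]
BOX=[cub(-35,35,-62,62,0,71)]
def render(parts,n,roi,K=8):
    x,y,w,h=roi;m=np.zeros((h*K,w*K),np.uint8)
    for P in parts:
        q=(proj(P,n)+.5-[x,y])*K
        cv2.fillConvexPoly(m,cv2.convexHull(np.round(q*16-8).astype(np.int32)),255,shift=4)
    return cv2.resize(m,(w,h),interpolation=cv2.INTER_AREA)/255.
def fit(p0,fn,obs,step):
    # obs: list of (cam,roi,img[0..1],weight)
    f=lambda p:sum((w*(cv2.GaussianBlur(render(fn(p),n,r),(0,0),.7)-im)**2).sum() for n,r,im,w in obs)
    p=np.array(p0,float)
    for k in(1,.3):
        S=np.vstack([p]+[p+k*np.eye(len(p))[i]*step[i] for i in range(len(p))])
        r=minimize(f,p,method="Nelder-Mead",options=dict(initial_simplex=S,maxiter=250,xatol=.01,fatol=.01));p=r.x
    return p,r.fun
def green(f):
    f=f.astype(float);g=f[...,1]-np.maximum(f[...,0],0)
    return np.clip(g/60,0,1)
def white(f):
    return np.clip((f.min(-1).astype(float)-40)/110,0,1)
ROI={"top":(125,145,130,95),"side":(190,155,70,70)}
def crop(a,r): x,y,w,h=r;return a[y:y+h,x:x+w]
def boxfit(p0,frames):
    out=[]
    obs=[]
    for n,f in frames.items():
        c=proj(np.array([[p0[0],p0[1],35]]),n)[0];w=36
        r=(int(c[0]-w),int(c[1]-w),2*w,2*w)
        g=crop(green(f),r);rend=render([put(P,p0) for P in BOX],n,r)
        near=cv2.dilate((rend>0).astype(np.uint8),np.ones((13,13)))
        obs.append((n,r,g,near))
    fn=lambda p:[put(P,p) for P in BOX]
    res=[fit(p0,fn,o,[8,8,.1]) for o in [[o] for o in obs]+([obs] if len(obs)>1 else [])]
    return res
def inlane(b,L):
    c,s=np.cos(L[2]),np.sin(L[2]);d=np.array(b[:2])-L[:2]
    return np.array([c*d[0]+s*d[1],-s*d[0]+c*d[1],(b[2]-np.pi/2*0-L[2]+np.pi)%np.pi-np.pi/2])
E
python3 - <<'E'
from h import *
F={n:cv2.imread(f"pics/{n}0.png")[...,::-1] for n in("top","side")}
u=lambda a,b:(105+a/4.8-.4,140+b/4.8-.4)
m0=(ray(u(484,270),"top",22)+ray(u(433,368),"top",22))/2
e0=ray(u(200,180),"top",34)
th=np.arctan2(*(e0-m0)[[1,0]]);L0=[m0[0],m0[1],th,1.9];print(L0)
b0=ray(u(553,412),"top",71);B0=[b0[0],b0[1],th-np.pi/2];print(B0, proj([[181,598,222]],"top"))
for n in F:
  pass
res=boxfit(B0,F)
for r in res:print("box",np.round(r[0],3),round(r[1],2))
B=res[0][0]
obs=[]
for n in F:
    r=ROI[n];im=crop(white(F[n]),r)
    nr=cv2.dilate((render(lane_parts(L0),n,r)>0).astype(np.uint8),np.ones((7,7)))
    bx=cv2.dilate((render([put(P,B) for P in BOX],n,r)>0).astype(np.uint8),np.ones((5,5)))
    obs.append((n,r,im,nr*(1-bx)))
for o in([obs[0]],[obs[1]],obs):
    p,f=fit(L0,lane_parts,o,[8,8,.1,.2]);print("lane",np.round(p,3),round(f,2),"box in lane",np.round(inlane(B,p),3))
    if o[0][0]=="top" and len(o)==1: 
        np.save("L.npy",p)
        vis=[]
        for n in F:
            v=cv2.resize(np.ascontiguousarray(F[n][...,::-1]),None,fx=4,fy=4,interpolation=cv2.INTER_CUBIC)
            for P in lane_parts(p)+[put(P,B) for P in BOX]:
                cv2.polylines(v,[cv2.convexHull(np.round((proj(P,n)+.5)*4).astype(np.int32))],1,(0,0,255),1)
            vis.append(v[560:980,500:980] if n=="top" else v[560:980,740:1060])
        cv2.imwrite("pics/fit0.png",np.hstack(vis))
for q in("spare_bottle","dish"):
  pass
print("bottle base~",ray((105+172/4.8,140+385/4.8),"top",50))
E
```

```text
[np.float64(496.24951753673764), np.float64(288.2120657247625), np.float64(1.102187235974602), 1.9]
[np.float64(426.10446474196874), np.float64(208.1388351422759), np.float64(-0.46860909082029445)] [[ 94.75522478 298.48175428]]
box [ 4.25238e+02  2.10283e+02 -3.36000e-01] 84.42
box [ 4.24228e+02  2.07898e+02 -3.12000e-01] 17.84
box [ 4.25210e+02  2.09883e+02 -3.28000e-01] 103.94
lane [499.242 294.217   1.103   2.077] 135.24 box in lane [-108.291   28.185    0.132]
lane [499.811 290.907   1.104   1.923] 56.34 box in lane [-105.559   30.307    0.131]
lane [499.699 294.407   1.102   2.055] 206.93 box in lane [-108.696   28.397    0.133]
bottle base~ [438.20191011 503.97836846  50.        ]
```

View pics/fit0.png

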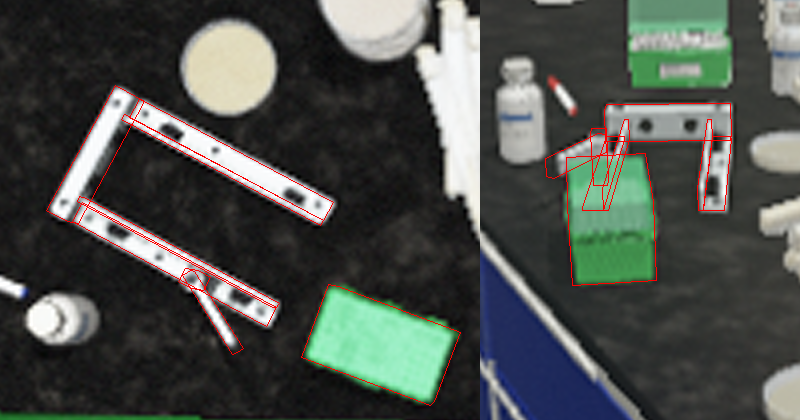

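```bash
cat >> h.py <<'E'
def tolane(): 
    s=robot.read_state();L=np.load("L.npy");t=s["tcp_pos"];c,q=np.cos(L[2]),np.sin(L[2]);d=t[:2]-L[:2]
    X=R.from_rotvec(s["tool_rot"]).as_matrix()
    return np.array([c*d[0]+q*d[1],-q*d[0]+c*d[1],t[2],np.arctan2(X[1,0],X[0,0])-L[2]]),s,X,L
def goto(x,y,z,yaw):
    """prints turn, then shift in tool axes AFTER the turn; yaw=angle of tool x in lane frame"""
    cur,s,X,L=tolane();c,q=np.cos(L[2]),np.sin(L[2])
    dw=np.array([L[0]+c*x-q*y,L[1]+q*x+c*y,z])-s["tcp_pos"]
    dy=(yaw-cur[3]+np.pi)%(2*np.pi)-np.pi
    X2=R.from_rotvec([0,0,dy]).as_matrix()@X
    print("lane now",cur.round(3),"t",round(float(s["clock"]),2),"F",s["contact_force"].round(2),"w",round(float(s["width"]),1),"q",s["qpos"].round(2))
    print("turn",round(-dy,3),"shift after turn",(X2.T@dw).round(1))
E
python3 -c "
from h import *
goto(-108,98,120,-np.pi/2)"
```

```text
lane now [127.728 421.182 222.542  -1.397] t 0.9 F [ 0.46  0.09 -0.28] w 87.2 q [ 1.54  0.38  0.01 -0.   -1.19 -0.26]
turn 0.174 shift after turn [323.2 235.7 102.6]
```

>>> {"name": "move_arm", "arguments": {
  "steps": [
    [87,[0,0,0],0.174],
    [87,[32,23.5,8],0],
    [87,[32,23.5,8],0],
    [87,[32,23.5,8],0],
    [87,[32,23.5,8],0],
    [87,[32,23.5,8],0],
    [87,[32,23.5,8],0],
    [87,[32,23.5,8],0],
    [87,[32,23.5,8],0],
    [87,[32,23.5,8],0],
    [87,[32,23.5,8],0],
    [87,[0,0,0],0]
  ]
}}

```text
clock: 2.4
tcp_pos: [360.8, 241.9, 142.1]
tool_rot: [3.053, -0.733, -0.001]
contact_force: [0.1, 0.2, -0.4]
width: 86.7
```

```bash
python3 -c "
from h import *
goto(-108,98,15,-np.pi/2)"
```

```text
lane now [-109.103   99.972  142.123   -1.574] t 2.4 F [ 0.06  0.21 -0.44] w 86.7 q [ 0.97  0.14 -0.55 -0.   -0.87  0.13]
turn -0.003 shift after turn [  2.   -1.3 127.1]
```

>>> {"name": "move_arm", "arguments": {
  "steps": [
    [87,[1,-1,40],0],
    [87,[1,0,40],0],
    [87,[0,0,35],0],
    [87,[0,0,12],0],
    [87,[6,0,0],0],
    [87,[6,0,0],0],
    [87,[5,0,0],0],
    [87,[5,0,0],0],
    [87,[5,0,0],0],
    [87,[5,0,0],0],
    [87,[5,0,0],0],
    [87,[5,0,0],0],
    [87,[2,0,0],0],
    [87,[0,0,0],0]
  ]
}}

```text
clock: 4.15
tcp_pos: [402.2, 224.2, 15.5]
tool_rot: [3.056, -0.729, -0.0]
contact_force: [0.0, 0.5, 0.1]
width: 86.9
```

```bash
cat > look.py <<'E'
from h import *
import sys
goto(0,0,15,-np.pi/2)
F={n:robot.grab_frame(n) for n in("top","side")}
L=np.load("L.npy");k=sys.argv[1]
# start guess in lane x,y,yaw
x,y,w=map(float,sys.argv[2:5]);c,s=np.cos(L[2]),np.sin(L[2])
B0=[L[0]+c*x-s*y,L[1]+s*x+c*y,L[2]-np.pi/2+w]
for n,r in zip(("top","side","both"),boxfit(B0,F)): print(n,np.round(inlane(r[0],L),3),round(r[1],1)); B=r[0] if n=="both" else None
vis=[]
for n in F:
    v=cv2.resize(np.ascontiguousarray(F[n][...,::-1]),None,fx=4,fy=4,interpolation=cv2.INTER_CUBIC)
    for P in [put(P,B) for P in BOX]+[put(P,L) for P in LANE[:3:2]]: cv2.polylines(v,[cv2.convexHull(np.round((proj(P,n)+.5)*4).astype(np.int32))],1,(0,0,255),1)
    vis.append(v[560:980,500:980] if n=="top" else v[560:980,740:1060])
cv2.imwrite(f"pics/look{k}.png",np.hstack(vis))
E
python3 look.py 1 -108 8 0
```

```text
lane now [-106.275   54.979   15.476   -1.571] t 4.15 F [0.04 0.48 0.12] w 86.9 q [ 0.86  0.39 -0.64  0.   -0.54  0.24]
turn -0.0 shift after turn [  55.  -106.3    0.5]
top [-1.12671e+02 -2.72600e+00  2.40000e-02] 116.5
side [-1.14198e+02  6.17100e+00  2.80000e-02] 56.2
both [-1.13316e+02  4.16000e+00  9.00000e-03] 200.0
```

View pics/look1.png

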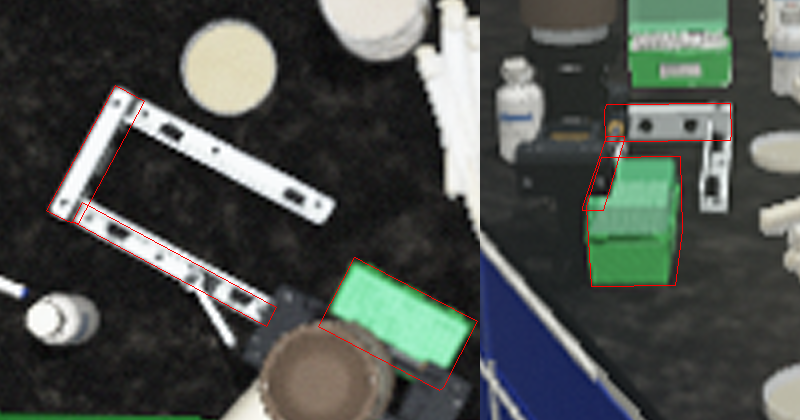

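>>> {"name": "move_arm", "arguments": {
  "steps": [
    [87,[-15,0,0],0],
    [87,[-35,0,0],0],
    [87,[-35,0,0],0],
    [87,[0,0,0],0]
  ]
}}

```text
clock: 4.75
tcp_pos: [324.2, 263.2, 15.7]
tool_rot: [3.057, -0.722, -0.0]
contact_force: [0.4, 0.4, -0.0]
width: 87.3
```

```bash
python3 look.py 2 -113 4 0
```

```text
lane now [-106.684  142.236   15.672   -1.567] t 4.75 F [ 0.39  0.38 -0.03] w 87.3 q [ 1.07  0.34 -0.74 -0.   -0.49  0.03]
turn 0.004 shift after turn [ 142.2 -106.7    0.6]
top [-1.12892e+02  7.33000e+00  2.00000e-03] 24.4
side [-1.14072e+02  6.57300e+00  2.80000e-02] 19.0
both [-1.13163e+02  7.01100e+00  1.70000e-02] 45.9
```

View pics/look2.png

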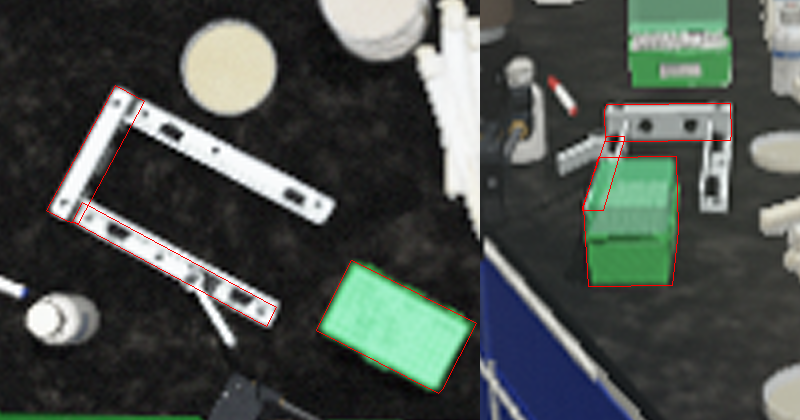

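>>> {"name": "move_arm", "arguments": {
  "steps": [
    [87,[35,6,0],0],
    [87,[35,0,0],0],
    [87,[8,0,0],0],
    [87,[4,0,0],0],
    [87,[4,0,0],0],
    [87,[4,0,0],0],
    [87,[4,0,0],0],
    [87,[0,0,0],0],
    [87,[-15,0,0],0],
    [87,[-35,0,0],0],
    [87,[-35,0,0],0],
    [87,[0,0,0],0]
  ]
}}

```text
clock: 6.35
tcp_pos: [329.5, 253.8, 15.7]
tool_rot: [3.057, -0.722, -0.0]
contact_force: [-0.3, 0.3, 0.2]
width: 87.3
```

```bash
python3 look.py 3 -113 1 0; python3 -c "
from h import *
goto(-195,0,110,0)"
```

```text
lane now [-112.664  133.222   15.718   -1.567] t 6.35 F [-0.33  0.34  0.15] w 87.3 q [ 1.05  0.33 -0.75 -0.   -0.49  0.06]
turn 0.004 shift after turn [ 133.2 -112.7    0.6]
top [-1.12568e+02 -1.47300e+00  4.00000e-03] 25.8
side [-1.13124e+02 -2.27200e+00  2.60000e-02] 19.7
both [-1.12947e+02 -1.96900e+00  2.00000e-02] 47.9
lane now [-112.024  131.801   15.731   -1.569] t 6.45 F [ 0.49  0.92 -0.25] w 87.2 q [ 1.05  0.34 -0.74  0.   -0.49  0.06]
turn -1.569 shift after turn [-83.  131.8 -94.3]
```

>>> {"name": "move_arm", "arguments": {
  "steps": [
    [30,[0,0,-10.5],-0.1744],
    [30,[0,0,-10.5],-0.1744],
    [30,[0,0,-10.5],-0.1744],
    [30,[0,0,-10.5],-0.1744],
    [30,[0,0,-10.5],-0.1744],
    [30,[0,0,-10.5],-0.1744],
    [30,[0,0,-10.5],-0.1744],
    [30,[0,0,-10.5],-0.1744],
    [30,[0,0,-10.5],-0.1744],
    [30,[-21,33,0],0],
    [30,[-21,33,0],0],
    [30,[-21,33,0],0],
    [30,[-21,33,0],0],
    [30,[0,0,0],0]
  ]
}}

```text
clock: 8.2
tcp_pos: [412.2, 116.4, 109.8]
tool_rot: [2.681, 1.637, -0.001]
contact_force: [0.1, 0.5, -0.7]
width: 30.0
```

```bash
python3 -c "
from h import *
goto(-200,-1,15,0.00)"
```

```text
lane now [-1.97906e+02 -2.52900e+00  1.09845e+02 -7.00000e-03] t 8.2 F [ 0.14  0.47 -0.68] w 30.0 q [ 0.66  0.18 -0.61  0.   -0.78  2.01]
turn -0.007 shift after turn [-2.1 -1.5 94.8]
```

>>> {"name": "move_arm", "arguments": {
  "steps": [
    [30,[0,0,40],-0.007],
    [30,[0,0,40],0],
    [30,[0,0,15],0],
    [30,[7,0,0],0],
    [30,[4,0,0],0],
    [30,[4,0,0],0],
    [30,[5,0,0],0],
    [30,[5,-0.2,0],0],
    [30,[6,-0.3,0],0],
    [30,[6,-0.3,0],0],
    [30,[6,-0.3,0],0],
    [30,[6,-0.3,0],0],
    [30,[6,-0.3,0],0],
    [30,[3,0,0],0],
    [30,[0,0,0],0]
  ]
}}

```text
clock: 10.07
tcp_pos: [436.0, 171.7, 15.1]
tool_rot: [-2.671, -1.654, -0.001]
contact_force: [0.2, -0.4, -0.7]
width: 29.9
```

```bash
python3 look.py 4 -69 0 0
```

```text
lane now [-1.37828e+02  1.17800e+00  1.50560e+01  6.00000e-03] t 10.07 F [ 0.2  -0.4  -0.69] w 29.9 q [ 0.72  0.4  -0.62 -0.   -0.55  1.96]
turn 1.577 shift after turn [   1.2 -137.8    0. ]
top [-52.876  -2.712   0.174] 292.0
side [-72.206   0.918   0.075] 249.7
both [-61.704  -1.148   0.064] 562.8
```

View pics/look4.png

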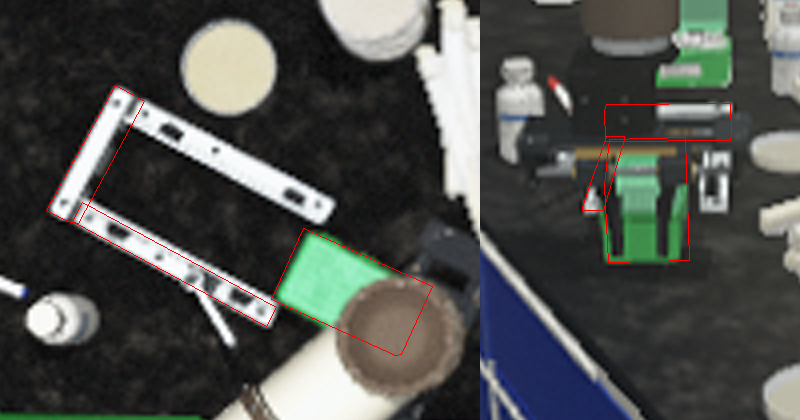

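>>> {"name": "move_arm", "arguments": {
  "steps": [
    [30,[-15,0,0],0],
    [30,[-35,0,0],0],
    [30,[-35,0,0],0],
    [30,[0,0,0],0]
  ]
}}

```text
clock: 10.68
tcp_pos: [395.1, 92.2, 14.9]
tool_rot: [-2.673, -1.65, 0.005]
contact_force: [0.6, 0.7, -0.1]
width: 30.0
```

```bash
python3 look.py 5 -66 0 0
```

```text
lane now [-2.27275e+02  1.82000e+00  1.48780e+01  3.00000e-03] t 10.68 F [ 0.62  0.72 -0.11] w 30.0 q [ 0.63  0.32 -0.77 -0.   -0.48  2.04]
turn 1.574 shift after turn [   1.8 -227.3    0.3]
top [-6.4115e+01  1.1290e+00 -2.0000e-03] 27.2
side [-6.6231e+01 -3.3000e-01  6.6000e-02] 348.8
both [-64.4     0.369   0.066] 388.4
```

View pics/look5.png

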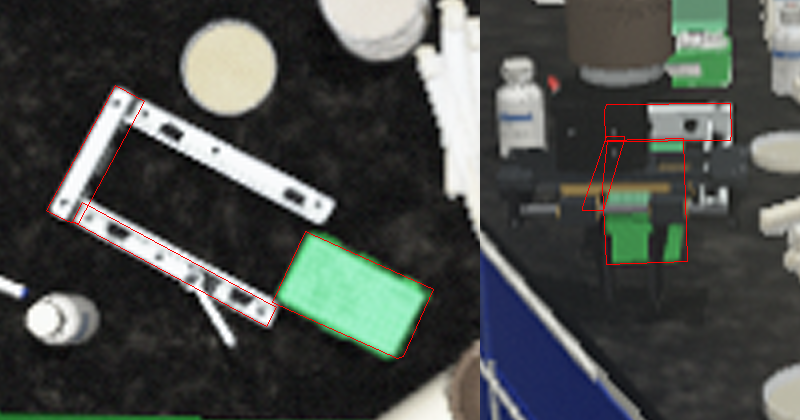

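>>> {"name": "move_arm", "arguments": {
  "steps": [
    [30,[40,0.8,0],0.003],
    [30,[35,0,0],0],
    [30,[6,0,0],0],
    [30,[4,0,0],0],
    [30,[4,0,0],0],
    [30,[5,0,0],0],
    [30,[6,0,0],0],
    [30,[6,0,0],0],
    [30,[7,0.1,0],0],
    [30,[7,0.1,0],0],
    [30,[7,0.1,0],0],
    [30,[7,0.1,0],0],
    [30,[7,0.1,0],0],
    [30,[7,0.1,0],0],
    [30,[7,0.1,0],0],
    [30,[7,0.1,0],0],
    [30,[7,0.1,0],0],
    [30,[5,0,0],0],
    [30,[3,0,0],0],
    [30,[0,0,0],0]
  ]
}}

```text
clock: 13.28
tcp_pos: [478.8, 253.1, 15.0]
tool_rot: [-2.673, -1.65, -0.001]
contact_force: [-0.4, 0.7, -0.4]
width: 29.6
```

```bash
cat > front.py <<'E'
from h import *
import sys
# fit with only pixels beyond lane x>cut (at z=71), top camera
goto(0,0,15,0)
f=robot.grab_frame("top");L=np.load("L.npy");cut,x,y=map(float,sys.argv[2:5]);c,s=np.cos(L[2]),np.sin(L[2])
B0=[L[0]+c*x-s*y,L[1]+s*x+c*y,L[2]-np.pi/2]
ctr=proj(np.array([[B0[0],B0[1],35]]),"top")[0];r=(int(ctr[0]-36),int(ctr[1]-36),72,72)
m=render([put(cub(cut,x+90,-60,60,71,71),L)],"top",r)>.5
p,e=fit(B0,lambda p:[put(P,p) for P in BOX],[("top",r,crop(green(f),r),m)],[6,6,.06])
print("box",np.round(inlane(p,L),3),round(e,1))
v=cv2.resize(np.ascontiguousarray(f[...,::-1]),None,fx=6,fy=6,interpolation=cv2.INTER_CUBIC)
for P in [put(P,p) for P in BOX]+[put(P,L) for P in LANE]: cv2.polylines(v,[cv2.convexHull(np.round((proj(P,"top")+.5)*6).astype(np.int32))],1,(0,0,255),1)
cv2.imwrite(f"pics/front{sys.argv[1]}.png",v[900:1440,750:1450])
E
python3 front.py 1 62 46 0
```

```text
lane now [-4.5905e+01 -3.4300e-01  1.5019e+01  3.0000e-03] t 13.28 F [-0.41  0.67 -0.37] w 29.6 q [ 0.79  0.49 -0.44 -0.   -0.64  1.89]
turn 0.003 shift after turn [45.9 -0.3  0. ]
box [ 2.6098e+01  1.1180e+00 -2.2000e-02] 5.9
```

```bash
ls pics
```

```text
fit0.png
front1.png
look1.png
look2.png
look3.png
look4.png
look5.png
side0.png
sidec0.png
top0.png
topc0.png
```

View pics/front1.png

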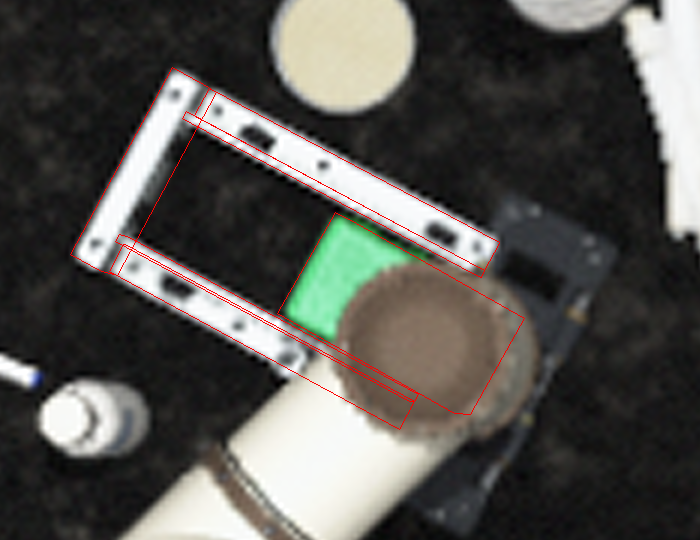

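>>> {"name": "move_arm", "arguments": {
  "steps": [
    [30,[4,0,0],0],
    [30,[6,0,0],0],
    [30,[7,0.1,0],0],
    [30,[7,0,0],0],
    [30,[7,0.1,0],0],
    [30,[7,0,0],0],
    [30,[7,0.1,0],0],
    [30,[7,0,0],0],
    [30,[7,0.1,0],0],
    [30,[7,0,0],0],
    [30,[7,0.1,0],0],
    [30,[7,0,0],0],
    [30,[6,0,0],0],
    [30,[5,0,0],0],
    [30,[4,0,0],0],
    [30,[0,0,0],0]
  ]
}}

```text
clock: 15.32
tcp_pos: [521.9, 337.9, 15.0]
tool_rot: [-2.673, -1.65, -0.001]
contact_force: [-0.0, 0.8, 0.3]
width: 29.8
```

```bash
python3 front.py 2 135 121 0.5
```

```text
lane now [ 4.9209e+01 -5.0300e-01  1.5033e+01  3.0000e-03] t 15.32 F [-0.02  0.77  0.26] w 29.8 q [ 0.83  0.59 -0.23 -0.   -0.75  1.84]
turn 0.003 shift after turn [-49.2  -0.5  -0. ]
box [ 1.21133e+02 -6.96400e+00  1.40000e-02] 171.1
```

View pics/front2.png

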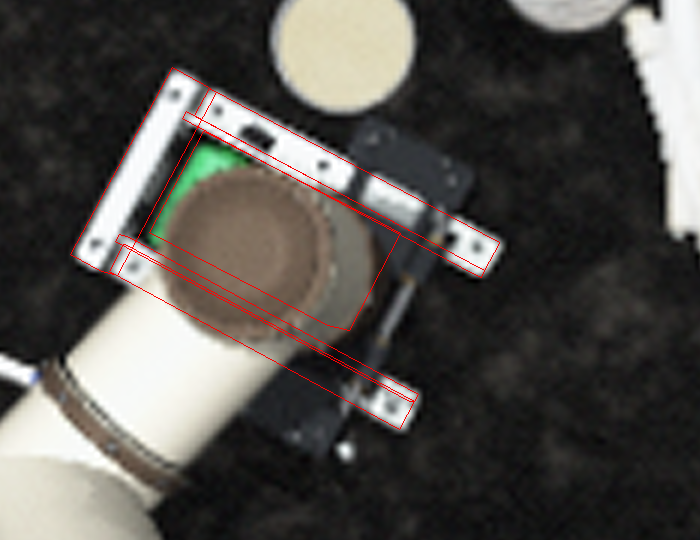

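>>> {"name": "move_arm", "arguments": {
  "steps": [
    [30,[-10,0,0],0.003],
    [30,[-30,0,0],0],
    [30,[-45,0,0],0],
    [30,[-45,0,0],0],
    [30,[-20,0,0],0],
    [30,[0,0,0],0]
  ]
}}

```text
clock: 16.12
tcp_pos: [453.0, 201.8, 15.3]
tool_rot: [2.677, 1.644, -0.001]
contact_force: [0.0, -0.0, 0.7]
width: 29.9
```

```bash
python3 front.py 3 50 122 0.5
```

```text
lane now [-1.03362e+02 -3.76000e-01  1.53230e+01 -2.00000e-03] t 16.12 F [ 0.05 -0.04  0.69] w 29.9 q [ 0.75  0.43 -0.55 -0.   -0.59  1.93]
turn -0.002 shift after turn [103.4  -0.4   0.2]
box [ 1.21436e+02 -3.15000e-01 -1.30000e-02] 34.1
```

>>> {"name": "move_arm", "arguments": {
  "steps": [
    [30,[40,0,0],0],
    [30,[45,0,0],0],
    [30,[40,0,0],0],
    [30,[18,0,0],0],
    [30,[5,0,0],0],
    [30,[4,0,0],0],
    [30,[4,0,0],0],
    [30,[5,0,0],0],
    [30,[5,0,0],0],
    [30,[4,0,0],0],
    [30,[3,0,0],0],
    [30,[2,0,0],0],
    [30,[0,0,0],0]
  ]
}}

```text
clock: 17.8
tcp_pos: [531.4, 356.9, 15.0]
tool_rot: [2.675, 1.644, -0.01]
contact_force: [-4.2, -6.7, 4.7]
width: 30.2
```

>>> {"name": "move_arm", "arguments": {
  "steps": [
    [30,[1,0,0],0],
    [30,[0,0,0],0]
  ]
}}

```text
clock: 18.05
tcp_pos: [531.3, 356.8, 15.0]
tool_rot: [2.674, 1.643, -0.013]
contact_force: [-3.8, -8.7, 7.2]
width: 30.1
```

```bash
python3 -c "
from h import *
goto(75,0,15,0)"
```

```text
lane now [ 7.0303e+01 -4.2300e-01  1.4981e+01 -1.0000e-03] t 18.05 F [-3.82 -8.71  7.18] w 30.1 q [ 0.84  0.62 -0.18  0.   -0.79  1.83]
turn -0.001 shift after turn [ 4.7 -0.4 -0.1]
```

>>> {"name": "move_arm", "arguments": {
  "steps": [
    [30,[-10,0,0],0.0],
    [30,[-30,0,0],0],
    [30,[-45,0,0],0],
    [30,[-45,0,0],0],
    [30,[-40,0,0],0],
    [30,[0,0,0],0]
  ]
}}

```text
clock: 18.8
tcp_pos: [455.2, 206.7, 15.2]
tool_rot: [-2.677, -1.643, 0.001]
contact_force: [0.7, -0.5, 0.5]
width: 30.0
```

```bash
python3 front.py 4 50 144 0.5; python3 - <<'E'
from h import *
f=robot.grab_frame("top");L=np.load("L.npy");L=list(L);r=ROI["top"];im=crop(white(f),r)
nr=cv2.dilate((render(lane_parts(L),"top",r)>0).astype(np.uint8),np.ones((7,7)))
g=cv2.dilate((crop(green(f),r)>.3).astype(np.uint8),np.ones((3,3)))
pl=put(cub(60,300,-120,120,0,0),L);m=render([pl],"top",r)>.5
print(np.round(fit(L,lane_parts,[("top",r,im,nr*(1-g)*m)],[5,5,.05,.1])[0],3))
print([(d["conf"],d["at"]) for d in robot.masks_of("gate","top")])
E
```

```text
lane now [-9.7976e+01 -1.2800e-01  1.5221e+01 -2.0000e-03] t 18.8 F [ 0.68 -0.5   0.51] w 30.0 q [ 0.75  0.44 -0.54 -0.   -0.59  1.92]
turn -0.002 shift after turn [98.  -0.1  0.2]
box [ 1.4436e+02 -9.3100e-01 -1.4000e-02] 42.9
[499.238 292.452   1.108   2.104]
[(0.52, [178.3, 214.7])]
```

View pics/front4.png

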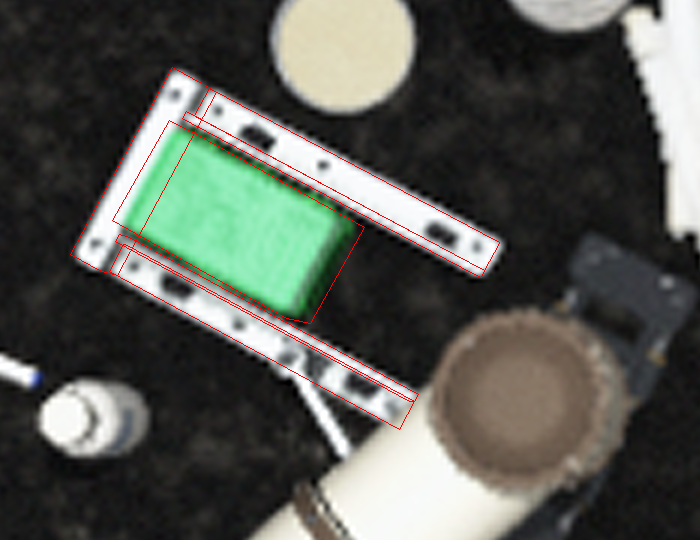

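```bash
python3 - <<'E'
from h import *
L=np.load("L.npy");c,s=np.cos(L[2]),np.sin(L[2]);np.save("L0.npy",L)
L[0]-=3.5*c;L[1]-=3.5*s;np.save("L.npy",L)
def C(a,ex=0,r=50):
    n=np.array([np.cos(a),-np.sin(a)]);u=np.array([-np.sin(a),-np.cos(a)])
    return np.array([77,58])+r*u-n*(4+10.5*abs(n[0])+15*abs(n[1])+ex)
print("start",C(2.1,14))
A=np.r_[2.1,np.arange(1.95,0,-.15),0]
P=np.array([C(a) for a in A]);print(np.c_[A,P].round(1).tolist())
print("diffs tool(x,y)",(np.diff(P,axis=0)*[1,-1]).round(1).tolist())
goto(*C(2.1,14),90,0)
E
```

```text
start [ 52.13971053 114.53280279]
[[2.1, 45.1, 102.4], [2.0, 38.6, 96.8], [1.8, 33.1, 89.8], [1.6, 28.7, 81.7], [1.5, 25.7, 74.1], [1.4, 23.6, 67.5], [1.2, 22.5, 60.2], [1.1, 22.6, 52.4], [0.9, 24.0, 44.4], [0.8, 26.9, 36.3], [0.6, 31.3, 28.7], [0.5, 37.3, 21.7], [0.3, 44.6, 15.7], [0.2, 53.1, 11.0], [0.0, 62.5, 8.0]]
diffs tool(x,y) [[-6.4, 5.7], [-5.6, 7.0], [-4.4, 8.1], [-3.0, 7.6], [-2.1, 6.6], [-1.1, 7.3], [0.1, 7.8], [1.4, 8.0], [2.9, 8.0], [4.4, 7.7], [5.9, 7.0], [7.3, 6.0], [8.5, 4.6], [9.4, 3.0]]
lane now [-9.0227e+01 -1.0400e+00  1.5565e+01  1.0000e-03] t 18.95 F [-0.36 -0.62 -0.53] w 30.0 q [ 0.75  0.44 -0.54  0.   -0.59  1.92]
turn 0.001 shift after turn [ 142.6 -115.5  -74.2]
```

>>> {"name": "move_arm", "arguments": {
  "steps": [
    [0,[0,0,-38],0],
    [0,[0,0,-38],0],
    [0,[28.5,-23,0],0],
    [0,[28.5,-23,0],0],
    [0,[28.5,-23,0],0],
    [0,[28.5,-23,0],0],
    [0,[28.5,-23,0],0],
    [0,[0,0,0],0],
    [0,[0,0,0],0]
  ]
}}

```text
clock: 20.08
tcp_pos: [418.2, 388.4, 90.7]
tool_rot: [2.675, 1.647, -0.001]
contact_force: [0.0, -0.9, 0.6]
width: 0.2
```

```bash
python3 - <<'E'
from h import *
L=np.load("L0.npy")
goto(56,115,32,0)
F={n:robot.grab_frame(n) for n in("top","side")}
for n in F: cv2.imwrite(f"pics/{n}9.png",F[n][...,::-1])
def u(x,y):
    c,s=np.cos(L[2]),np.sin(L[2]);return [L[0]+c*x-s*y,L[1]+s*x+c*y,L[2]-np.pi/2]
for n,r in zip(("top","side","both"),boxfit(u(144,-.9),F)): print(n,np.round(inlane(r[0],L),3),round(r[1],1))
v=[]
for n in F:
    x,y=(120,145) if n=="top" else (190,130)
    v.append(cv2.resize(np.ascontiguousarray(F[n][y:y+80,x:x+66,::-1]),None,fx=6,fy=6,interpolation=cv2.INTER_CUBIC))
cv2.imwrite("pics/last.png",np.hstack(v))
E
```

```text
lane now [5.09670e+01 1.14773e+02 9.07120e+01 1.00000e-03] t 20.07 F [ 0.04 -0.89  0.59] w 0.2 q [ 1.03  0.42 -0.3  -0.   -0.85  1.64]
turn 0.001 shift after turn [ 5.  -0.2 58.7]
top [ 1.44028e+02 -2.35500e+00  4.50000e-02] 46.3
side [ 1.44993e+02 -2.05700e+00  1.30000e-02] 138.2
both [ 1.45391e+02 -2.22200e+00  2.50000e-02] 186.7
```

View pics/last.png

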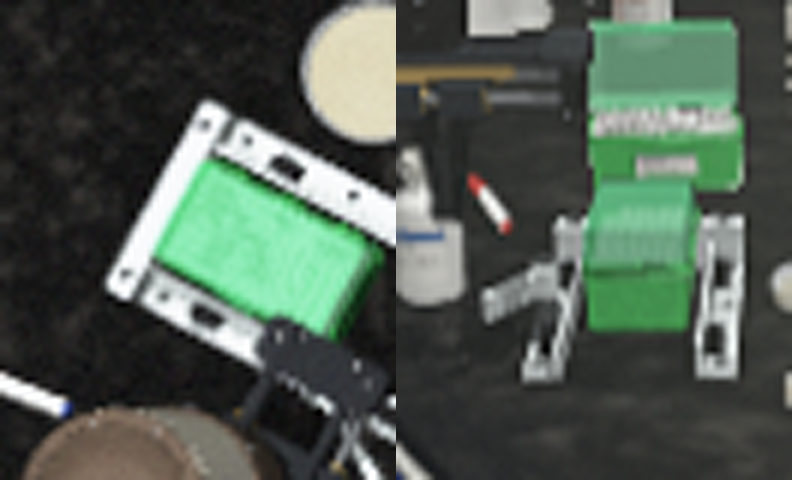

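```bash
python3 - <<'E'
from h import *
from scipy.ndimage import map_coordinates as mc
L0=np.load("L0.npy")
def prof(f,pose,z,xs,ys,ch):
    out=[]
    for y in ys:
        P=put(np.c_[xs,np.full_like(xs,y),np.full_like(xs,z)],pose);q=proj(P,"top")
        out.append(mc(ch,[q[:,1],q[:,0]],order=1))
    return np.mean(out,0)
G=lambda f:f[...,1].astype(float)-f[...,0]
W=lambda f:f[...,0].astype(float)
def cross(xs,v,lev,rise):
    k=[i for i in range(len(v)-1) if (v[i]-lev)*(v[i+1]-lev)<0];return [round(xs[i]+(lev-v[i])/(v[i+1]-v[i])*(xs[i+1]-xs[i]),1) for i in k]
xs=np.arange(-90,91,1.)
t0=cv2.imread("pics/top0.png")[...,::-1];t9=cv2.imread("pics/top9.png")[...,::-1]
B=[425.24,210.28,-.336+np.pi/2]
v=prof(t0,B,71,xs,np.arange(-20,21,4.),G(t0));print("t0 green edges rel fit centre (z71)",v.max(),cross(xs,v,v.max()/2,1))
v=prof(t0,B,0,xs,np.arange(-20,21,4.),G(t0));print("t0 z0",cross(xs,v,v.max()/4,1))
xs=np.arange(40,270,1.)
v=prof(t9,L0,71,xs,np.arange(-22,19,4.),G(t9));print("t9 green edges lane x (z71)",v.max(),cross(xs,v,v.max()/2,1))
v=prof(t9,L0,0,xs,np.arange(-22,19,4.),G(t9));print("t9 z0",cross(xs,v,v.max()/4,1))
for f,nm in((t0,"t0"),(t9,"t9")):
    v=prof(f,L0,34,xs,np.arange(-40,41,4.),W(f));print(nm,"white edges (z34)",cross(xs,v,100,1))
xs=np.arange(-90,91,1.)
v=prof(t0,L0,34,np.arange(150,260,1.),np.arange(-40,41,4.),W(t0));print(v[::5].round())
for n,b in(("t0",t0),("t9",t9)):
    xr=np.arange(-40,60,1.)
    for s in(-1,1): 
        v=prof(b,L0,3,xr,s*np.array([54,57,60.]),W(b));print(n,"mouth",s,cross(xr,v,100,1))
E
```

```text
t0 green edges rel fit centre (z71) 102.7351552484089 [np.float64(-61.8), np.float64(60.6)]
t0 z0 [np.float64(-61.5), np.float64(71.2)]
t9 green edges lane x (z71) 116.19916864004705 [np.float64(81.3), np.float64(201.3)]
t9 z0 [np.float64(87.6), np.float64(224.8)]
t0 white edges (z34) [np.float64(208.2), np.float64(231.0)]
t9 white edges (z34) [np.float64(93.4), np.float64(231.0)]
[ 38.  40.  38.  38.  37.  35.  34.  31.  30.  33.  37.  69. 148. 242.
 248. 242. 133.  26.  23.  25.  26.  26.]
t0 mouth -1 [np.float64(-4.2), np.float64(34.3), np.float64(39.4)]
t0 mouth 1 [np.float64(-4.6), np.float64(26.9), np.float64(42.3)]
t9 mouth -1 [np.float64(-4.3), np.float64(34.4), np.float64(40.0)]
t9 mouth 1 [np.float64(-4.3), np.float64(26.1)]
```

>>> {"name": "move_arm", "arguments": {
  "steps": [
    [30,[-7,38,0],0],
    [30,[-7,38,0],0],
    [30,[-7,38.5,0],0],
    [30,[0,0,0],0],
    [30,[0,0,0],0],
    [30,[0,0,0],0]
  ]
}}

```text
clock: 20.92
tcp_pos: [510.5, 317.8, 91.2]
tool_rot: [-2.675, -1.647, 0.0]
contact_force: [-0.2, -0.0, 0.4]
width: 29.9
```

```bash
python3 -c "
from h import *
goto(66,-0.5,15,0)"
```

```text
lane now [2.9627e+01 6.1300e-01 9.1171e+01 1.0000e-03] t 20.93 F [-0.22 -0.03  0.42] w 29.9 q [ 0.83  0.47 -0.22 -0.   -0.88  1.85]
turn 0.001 shift after turn [36.4  1.1 76.2]
```

>>> {"name": "move_arm", "arguments": {
  "steps": [
    [30,[0,1.1,38],0],
    [30,[0,0,38],0],
    [30,[15,0,0],0],
    [30,[15,0,0],0],
    [30,[6,0,0],0],
    [30,[2,0,0],0],
    [30,[2,0,0],0],
    [30,[2,0,0],0],
    [30,[0,0,0],0],
    [30,[0,0,0],0]
  ]
}}

```text
clock: 22.18
tcp_pos: [530.9, 354.3, 15.0]
tool_rot: [2.676, 1.646, -0.0]
contact_force: [0.3, -0.2, 0.3]
width: 30.4
```

```bash
python3 -c "
from h import *
goto(76,-0.5,15,0)"
```

```text
lane now [71.428 -1.157 15.027 -0.   ] t 22.18 F [ 0.28 -0.21  0.27] w 30.4 q [ 0.84  0.61 -0.19 -0.   -0.77  1.83]
turn -0.0 shift after turn [ 4.6 -0.7  0. ]
```

>>> {"name": "move_arm", "arguments": {
  "steps": [
    [30,[2,0,0],0],
    [30,[2,0,0],0],
    [30,[0,0,0],0],
    [30,[0,0,0],0]
  ]
}}

```text
clock: 22.68
tcp_pos: [532.0, 356.7, 14.9]
tool_rot: [2.675, 1.645, -0.005]
contact_force: [-2.9, -4.5, 3.7]
width: 30.3
```

```bash
python3 -c "
from h import *
goto(76,-0.5,15,0)"
```

```text
lane now [74.076 -1.062 14.892 -0.   ] t 22.68 F [-2.87 -4.47  3.7 ] w 30.3 q [ 0.84  0.61 -0.18  0.   -0.78  1.83]
turn -0.0 shift after turn [ 1.9 -0.6 -0.1]
```

>>> {"name": "move_arm", "arguments": {
  "steps": [
    [30,[2,0,0],0],
    [30,[2,0,0],0],
    [30,[0,0,0],0],
    [30,[0,0,0],0]
  ]
}}

```text
clock: 23.18
tcp_pos: [531.7, 356.5, 14.9]
tool_rot: [2.674, 1.642, -0.018]
contact_force: [-5.9, -13.0, 8.5]
width: 29.6
```

```bash
python3 -c "
from h import *
goto(76,-0.5,15,0);print(robot.read_state()['torque'])"
```

```text
lane now [ 7.3761e+01 -9.0600e-01  1.4909e+01 -1.0000e-03] t 23.18 F [ -5.92 -13.03   8.51] w 29.6 q [ 0.84  0.62 -0.17  0.   -0.79  1.83]
turn -0.001 shift after turn [ 2.2 -0.4 -0.1]
[-3.1514952   1.480224    0.17796519]
```

>>> {"name": "move_arm", "arguments": {
  "steps": [
    [30,[-8,0,0],0],
    [30,[-20,0,0],0],
    [30,[-20,0,0],0],
    [10,[0,0,-38],0],
    [0,[0,0,-38],0],
    [0,[7,-38.5,0],0],
    [0,[7,-38.5,0],0],
    [0,[7,-38.5,0],0],
    [0,[0,0,0],0],
    [0,[0,0,0],0]
  ]
}}

```text
clock: 24.42
tcp_pos: [419.6, 390.3, 91.2]
tool_rot: [-2.675, -1.646, -0.002]
contact_force: [0.4, -0.4, 0.5]
width: 0.0
```

```bash
python3 -c "
from h import *
goto(53,116,32,0)"
```

```text
lane now [5.33720e+01 1.14432e+02 9.11680e+01 1.00000e-03] t 24.43 F [ 0.4  -0.4   0.52] w 0.0 q [ 1.03  0.42 -0.29  0.   -0.85  1.64]
turn 0.001 shift after turn [-0.5 -1.6 59.2]
```

>>> {"name": "move_arm", "arguments": {
  "steps": [
    [0,[0,-1.5,30],0],
    [0,[0,0,29],0],
    [0,[0,0,0],0],
    [0,[-4,6,0],0],
    [0,[-4,6,0],0],
    [0,[-6.5,5.5,0],0],
    [0,[-5.5,7,0],0],
    [0,[-4.5,8,0],0],
    [0,[-3,7.5,0],0],
    [0,[-2,6.5,0],0],
    [0,[-1,7.5,0],0],
    [0,[0,8,0],0],
    [0,[1.5,8,0],0],
    [0,[0,0,0],0]
  ]
}}

```text
clock: 26.18
tcp_pos: [468.0, 332.4, 31.9]
tool_rot: [2.676, 1.645, -0.001]
contact_force: [0.3, -0.7, -0.0]
width: 0.3
```

```bash
python3 - <<'E'
from h import *
goto(27,36.5,32,0)
L=np.load("L.npy");f=robot.grab_frame("side");cv2.imwrite("pics/s10.png",f[...,::-1])
for d in robot.masks_of("gate","side")[:2]: print(d["conf"],d["at"])
for a in (2.1,1.4,1.0,.8): print(a,proj(put(np.array([[77-40*np.sin(a),58-40*np.cos(a),40],[77-76*np.sin(a),58-76*np.cos(a),40]]),L),"side").round().tolist())
E
```

```text
lane now [ 2.3499e+01  4.5100e+01  3.1859e+01 -1.0000e-03] t 26.18 F [ 0.26 -0.69 -0.05] w 0.3 q [ 0.9   0.5  -0.35  0.   -0.72  1.77]
turn -0.001 shift after turn [ 3.5  8.6 -0.1]
0.59 [195.9, 172.4]
0.48 [222.4, 182.6]
2.1 [[208.0, 179.0], [202.0, 181.0]]
1.4 [[215.0, 179.0], [215.0, 182.0]]
1.0 [[219.0, 179.0], [223.0, 181.0]]
0.8 [[220.0, 178.0], [226.0, 180.0]]
```

>>> {"name": "move_arm", "arguments": {
  "steps": [
    [0,[3.5,8.5,0],0],
    [0,[4.5,7.5,0],0],
    [0,[6,7,0],0],
    [0,[7,6,0],0],
    [0,[8,4.5,0],0],
    [0,[6,2,0],0],
    [0,[2,1,0],0],
    [0,[0,0,0],0],
    [0,[0,0,0],0]
  ]
}}

```text
clock: 27.4
tcp_pos: [516.9, 349.7, 32.3]
tool_rot: [-2.676, -1.646, -0.002]
contact_force: [-0.5, 0.2, 0.4]
width: 0.3
```

```bash
python3 -c "
from h import *
goto(62.5,8,32,0)"
```

```text
lane now [60.965  9.285 32.313  0.   ] t 27.4 F [-0.5   0.21  0.41] w 0.3 q [ 0.85  0.57 -0.22  0.   -0.79  1.82]
turn 0.0 shift after turn [1.5 1.3 0.3]
```

>>> {"name": "move_arm", "arguments": {
  "steps": [
    [0,[2,0,0],0],
    [0,[0,0,0],0],
    [0,[0,0,0],0]
  ]
}}

```text
clock: 27.78
tcp_pos: [517.6, 351.2, 32.1]
tool_rot: [-2.676, -1.646, -0.0]
contact_force: [-0.7, -0.7, -0.4]
width: 0.4
```

```bash
python3 -c "
from h import *
goto(62.5,8,32,0)"
```

```text
lane now [62.665  9.361 32.147  0.   ] t 27.77 F [-0.66 -0.69 -0.38] w 0.4 q [ 0.85  0.57 -0.21  0.   -0.79  1.82]
turn 0.0 shift after turn [-0.2  1.4  0.1]
```

>>> {"name": "move_arm", "arguments": {
  "steps": [
    [0,[1,0,0],0],
    [0,[1,0,0],0],
    [0,[0,0,0],0],
    [0,[0,0,0],0]
  ]
}}

```text
clock: 28.28
tcp_pos: [517.6, 351.4, 32.0]
tool_rot: [2.675, 1.645, -0.006]
contact_force: [-1.5, -5.6, 3.6]
width: 0.4
```

>>> {"name": "move_arm", "arguments": {
  "steps": [
    [0,[1,0,0],0],
    [0,[0,0,0],0],
    [0,[0,0,0],0]
  ]
}}

```text
clock: 28.65
tcp_pos: [517.6, 351.4, 31.9]
tool_rot: [2.675, 1.644, -0.009]
contact_force: [-3.4, -6.6, 5.3]
width: 0.4
```

```bash
python3 -c "
from h import *
goto(62.5,8,32,0)"
```

```text
lane now [ 6.2789e+01  9.4240e+00  3.1947e+01 -1.0000e-03] t 28.65 F [-3.36 -6.63  5.26] w 0.4 q [ 0.85  0.57 -0.21  0.   -0.8   1.82]
turn -0.001 shift after turn [-0.3  1.4 -0.1]
```

>>> {"name": "move_arm", "arguments": {
  "steps": [
    [0,[-6,0,0],0],
    [0,[-25,0,0],0],
    [0,[-30,0,-20],0],
    [0,[-40,0,-30],0],
    [0,[-40,0,-30],0],
    [0,[-40,30,-20],0],
    [0,[-30,40,0],0],
    [0,[0,0,0],0],
    [0,[0,0,0],0]
  ]
}}

```text
clock: 29.78
tcp_pos: [486.6, 134.5, 132.1]
tool_rot: [-2.676, -1.645, -0.002]
contact_force: [-0.1, 0.1, 0.8]
width: 0.2
```

```bash
python3 - <<'E'
from h import *
L0=np.load("L0.npy");f=robot.grab_frame("top");cv2.imwrite("pics/t11.png",f[...,::-1])
t0=cv2.imread("pics/top0.png")[...,::-1]
goto(0,0,100,0)
for d in robot.masks_of("gate","top")[:2]: print(d["conf"],np.round(d["at"],1))
# new white pixels vs first picture -> gate arm
L=L0.copy();c,s=np.cos(L[2]),np.sin(L[2]);L[:2]-=2.3*np.array([c,s])
r=ROI["top"];im=crop(white(f),r);m=render([put(cub(10,100,-35,38,40,40),L)],"top",r)>.5
fn=lambda p:[put(put(cub(10,80,-4,4,31,49),(77+p[1],58,-np.pi/2-p[0])),L)]
g=crop(green(f),r)
print("gate fit [angle,dx]",fit([.05,0],fn,[("top",r,im*(g<.3),m)],[.1,4]))
for n in("top",):
    for x,y in((144,-1),):
        B0=[L0[0]+c*x-s*y,L0[1]+s*x+c*y,L0[2]-np.pi/2]
        res=boxfit(B0,{"top":f,"side":robot.grab_frame("side")})
        for q in res: print("box L0",np.round(inlane(q[0],L0),3),round(q[1],1))
d=robot.masks_of("spare_bottle","side");print([(q["conf"],np.round(q["at"],1)) for q in d[:1]])
E
```

```text
lane now [-1.44619e+02 -6.03680e+01  1.31952e+02  1.00000e-03] t 29.82 F [-0.13 -0.25 -0.58] w 0.6 q [ 0.59  0.27 -0.41 -0.   -0.89  2.08]
turn 0.001 shift after turn [144.6 -60.4  32.1]
0.61 [138.5 217.8]
0.44 [179.4 201.5]
gate fit [angle,dx] (array([-0.00131744,  0.7916687 ]), np.float64(7.873160843982381))
box L0 [ 1.45887e+02 -1.12900e+00 -1.80000e-02] 53.8
box L0 [ 1.44659e+02 -6.31000e-01  5.60000e-02] 138.6
box L0 [ 1.45093e+02 -9.66000e-01  4.20000e-02] 199.1
[(0.48, array([195.6, 168.1]))]
```

```bash
python3 -c "
from plant import robot
print(robot.job_done())"
```

```text
the job is handed in; nothing more can be done
None
```

The green tip box is pushed home against the bumpers and the retaining arm is shut behind it. I handed the job in at about 30 s on the robot's clock; the interface gave no verdict.

I nudged the box onto the lane's line with both fingers against its long side. I then pushed it end-on with two fingers, keeping the tips 15 mm above the bench. I swept the arm shut with the closed fingers passing above the near rail.

What the last checks showed:
- **Box home:** it met the same hard stop twice, at 9.5 N and again at up to about 14 N. Measured against where the retaining arm stopped, the box is within about 1 mm of home.
- **Box in the lane:** the top camera put it about 1 mm off centre and about 0.02 rad from square.
- **Retaining arm:** it went to a firm stop, and the top-camera fit put its angle at about 0.00 rad.

What disagreed or is less certain:
- **Lane position:** my camera estimate along the lane was off by 2–4 mm, so one direct image measurement put the box up to about 4 mm short. I trusted the two hard stops over it.
- **Side camera:** its last box fit gave 0.056 rad, close to the 0.06 limit, but it matched the picture poorly because the shut arm now hides part of the box's end.
- **Not measured directly:** I had no sensor reading for rail contact. The pictures show clear gaps, and no sideways force appeared. I did not re-measure the bystanders; no move went near them.

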